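# Fit and hold the bayonet collar of a globe lamp

### The job

One of the three knurled collars is the right size for the spigot of the lamp base: pick it out and slip it upright over the spigot, turn it until one of the keyways hidden inside it drops over the pin, then push it fully home on its shoulder against the spring ring. Finish while still holding it there with the fingers, pushed home - it springs back up if let go - and leave everything else on the table where it stands.

Things in the scene. Friction and masses are not known exactly. Their poses are not given: they have to be found in the camera images.
- collar_m_centre (a point): The collar of the right size: plain aluminium, knurled outside, standing upright, loose. Outside diameter 56 mm (57 over the knurling), 45 mm tall, through bore 35 mm, 0.12 to 0.2 kg. The point is on its axis half-way up (22.5 mm above its underside); z up along its axis. Can be gripped at any yaw
- collar_s_centre (a point): Look-alike collar that is too small: outside diameter 46 mm, bore 25 mm, 45 mm tall; the point is on its axis half-way up. Not to be used
- collar_l_centre (a point): Look-alike collar that is too large: outside diameter 66 mm, bore 45 mm, 45 mm tall; the point is on its axis half-way up. Not to be used
- spigot_top (a point): Centre of the top of the lamp base's dark steel spigot, 80 mm above the table. Spigot 32 mm in diameter, its top 10 mm tapered to 20 mm. One level round pin, 6 mm thick, sticks out of it to 22.5 mm from the axis, in any direction, which these readings do not tell; the pin's top is 29 mm below this point
- spring_ring (a joint): Steel spring ring round the foot of the spigot (45 to 55 mm in diameter), pressed straight down by the collar. 0 = up, free (top 36 mm above the table); grows downwards, in m; 0.010 with the collar home on the shoulder. It pushes up with 4 N at 0 and 9 N at 0.010, so it lifts a collar that is let go
- globe_centre (a point): Bystander: small clear glass globe (110 mm) on a white foot, 125 mm tall; the point is on its axis 60 mm up
- collar_m: The same right-size collar, origin on its axis at its underside. Four like keyways, 9 mm wide and 6.5 mm deep, at 90 degree steps (its +x, +y, -x, -y), are cut in the bore from the underside up to 30 mm; the top 15 mm is closed, so they cannot be seen from above. So at most a quarter turn is needed
- screwdriver: Bystander: screwdriver, 200 mm long, black handle, lying; origin under its middle
- disc: Bystander: flat steel disc, 36 mm across, 8 mm thick; origin under its centre
- brush: Bystander: wooden-handled brush, 170 mm, lying; origin under its middle
- tape: Bystander: cardboard tape roll, 90 mm across, 24 mm high; origin under its centre
- jar: Bystander: clear jar with a white cap, 64 mm across, 85 mm tall; origin under its centre
- tube_offcut: Bystander: white tube offcut, 32 mm thick, 160 mm long, lying along its x; origin under its middle
- lamp_base: Fixed lamp base, a grey disc 120 mm across, 18 mm high; origin under its centre. Height of the collar's underside above the table: resting on the pin, not keyed, 51 mm; keyed (within about 4 degrees of turn) it drops to the spring ring, 36 mm; fully home on the fixed shoulder, 26 mm (its centre then 31.5 mm below the spigot's top)
Not all that is in view belongs to the job. Leave any green look-alike of the collar_m alone.

How it is judged:
On the way:
1. the right collar has been lifted off the table (height (world z) of collar_m_centre above 0.06 m), for 0.1 s.
At the end, for the whole second after the job is handed in: The 56 mm collar is round the spigot (centres within 4 mm, tilt under 0.12 rad), keyed over the pin and within 2.5 mm of home (centre at least 29 mm below the spigot's top, spring ring pressed at least 7.5 mm), and the fingers are still on it with more than 2 N (z of collar_m_centre in the frame of spigot_top below -0.029 m and horizontal distance between collar_m_centre and spigot_top below 0.004 m and angle between collar_m_centre's own z axis and vertical below 0.12 rad and value of joint spring_ring above 0.0075 m and contact force between the fingers and collar_m above 2 N); the arm keeps its last pose, push and grip.
It fails at once if a look-alike collar is moved more than 40 mm (distance of any of collar_s_centre, collar_l_centre from where it was at the start of the episode above 0.04 m).
It fails at once if the glass globe is moved more than 40 mm (distance of globe_centre from where it was at the start of the episode above 0.04 m).
It fails at once if another bystander (screwdriver, disc, brush, tape, jar, tube offcut) is moved more than 40 mm (distance of any of screwdriver, disc, brush, tape, jar, tube_offcut from where it was at the start of the episode above 0.04 m).
It also fails if it takes over 61 s, if anything falls off the work surface, if the arm or the gripper's body presses on something with over 40 N, if the wrist force passes 120 N, or if a joint passes its speed limit or range.

### The arm

A 6-joint arm with a two-finger parallel gripper is mounted at the origin on the work surface. World frame = base frame: x ahead of the robot, y to its left, z up, the work surface at z = 0. Lengths are in m, angles in rad, forces in N, time in s.
With the tool pointing down it reaches from about 0.25 to 0.725 m from the base axis. Payload 4 kg.
Tool frame: the origin (TCP) lies midway between the tips of the shut fingers; the grasp point (between the pads) lies 19 mm behind it; x points along the fingers, y is the direction in which the jaws open and shut, and the axes are right-handed (so a half turn about x gives the same grasp; the last joint's range is limited). The gripper opens to 85 mm and grips with 20 to 120 N. Pads are 22 mm wide; open, the fingers measure 114 mm over their backs; the gripper's body (76 mm by 85 mm) begins 54 mm behind the grasp point. The pads swing forward as they close: fully open they stand 13 mm farther back than shut.
Start: joints at [1.118, 0.241, 0.005, 1.335, 0, 1.571], TCP at [0.219, 0.45, 0.231] pointing down, gripper open.
Joint ranges: [-2.72, 2.72], [-1.05, 1.87], [-1.09, 1.28], [-1.99, 2.15], [-1.42, 1.44], [-3.14, 3.14]. Speed limits (rad/s): [2.79, 2.79, 3.14, 3.14, 3.14, 3.14].

### API

Orientations are given as a 3x3 rotation matrix whose columns are the frame's x, y, z axes.
In Python, from rig import robot, vision, nets gives the robot as it stands. The module is installed in compiled form; this text tells all that it offers. Calls block until the motion is done:
- robot.reach(position, orientation): joint-space move of the TCP to a pose.
- robot.servo_line(position, rotation=None, speed=0.15, max_force=None): straight line of the TCP; rotation=None keeps the orientation; speed is the mean speed in m/s. With max_force (N) it stops when the force on the tool has changed by that much, and returns True; else False.
- robot.set_joints(angles): joint-space move.
- robot.let_go() and robot.close_gripper(squeeze=None): open the fingers fully, or close them until they stop; squeeze is the grip in N (None keeps the last).
- robot.hold(seconds).
- robot.inverse_kinematics(position, orientation): joint angles nearest the present ones, or None.
- robot.observe(): the state.
- vision.capture(name): name is "side" or "top" or "wrist"; returns a dict with "color" (420x560x3 uint8, red, green, blue), "intrinsics" (3x3 intrinsics, pixels), "k1" (the pictures are not rectified: a ray, as slopes to the right and down, at radius r is drawn at 1 + k1 r^2 times it, then the intrinsics apply), "xyz" and "rotation" of the camera in the world; the wrist camera has in their place "hand_eye" (4x4, takes a point from camera to tool coordinates, whose origin is the TCP and whose axes are the tool frame's). Camera axes: x right, y down, z forward; pixel columns grow to the right and rows downward; lengths in m; the calibration is good to about 2 mm. A picture is of the moment at which its call begins: read the wrist's pose just before it. There is no depth.
A pose or a line that the arm cannot do raises robot.IKError and nothing moves.
- robot.sign_off(): hands the job in, once; it reports no verdict.
Trained networks look in the newest picture that a camera, given by its name, has taken for a name from the list of things; names that differ only in an ending like _2 or _b are one class to them, and where a whole thing is asked for, a point or a joint stands for the part that bears it (a point fixed in the world has none). Each returns a list of dicts, best first, with "score" (0 to 1); they miss things now and then, are a little off and sometimes report something else, mostly with a low value. They report only what shows in the picture. A call takes as long as a camera call. They do not tell look-alikes from the thing itself.
- nets.recognise(thing, camera): "rect" ([centre column, centre row, width, height] in pixels, round what is visible of it).
- nets.outline_of(thing, camera): "pixels" (420x560 bool, what is visible of it) and "rect" ([centre column, centre row, width, height] in pixels, round what is visible of it).
The state is a dict: "t": time; "joints": joint angles; "joint_velocities": joint speeds; "tau": joint torques, N m; "tcp_pos": TCP position; "orientation": TCP orientation; "contact_force": force on the tool from outside, world axes, zero at the start; "moment": the same for the moment, N m; "opening": opening from 0.0 (shut) to 1.0 (fully open).
Only numpy, scipy, OpenCV 4.12 (cv2) and the standard library are available. Lean on these libraries where they do the work, as an engineer would, in place of code of your own. Each camera call takes 0.05 s, during which the arm holds its last target. There are 200 camera calls.

## Working session

There is one attempt and no reset: what is moved stays moved. The work goes in short steps, each a Python script; the robot and the scene stay as the last script left them, time stands still between calls to the robot, and variables do not carry over. Pictures are saved under pics/ and viewed, about 8 in all and at most 12, crops included, and the job is handed in when it is done.

```bash
mkdir -p pics; ls
python3 - <<'E'
from rig import robot, vision, nets
import cv2, numpy as np
for c in ("top","side"):
    d=vision.capture(c); cv2.imwrite(f"pics/{c}1.png",d["color"][:,:,::-1])
    print(c,d["intrinsics"].tolist(),d["k1"],np.round(d["xyz"],4).tolist(),np.round(d["rotation"],4).tolist())
    for n in ("collar_m","spigot_top","collar_s_centre","collar_l_centre","globe_centre","jar","lamp_base"):
        print(n,[(np.round(r["rect"],1).tolist(),round(r["score"],2)) for r in nets.recognise(n,c)])
print(robot.observe())
E
```

```text
pics
top [[479.87604134455734, 0.0, 290.74063016482233], [0.0, 479.87604134455734, 206.11534302445207], [0.0, 0.0, 1.0]] -0.1542517805125639 [0.4043, -0.0027, 1.5556] [[0.0087, -0.9944, 0.1057], [-0.9999, -0.0077, 0.0103], [-0.0095, -0.1058, -0.9943]]
collar_m [([339.6, 219.7, 22.2, 14.3], 0.62), ([371.8, 222.0, 21.9, 20.0], 0.51)]
spigot_top [([293.3, 213.2, 11.8, 12.6], 0.7)]
collar_s_centre [([326.6, 240.9, 19.2, 12.5], 0.5)]
collar_l_centre [([250.5, 207.8, 38.0, 36.5], 0.41)]
globe_centre [([172.1, 180.6, 37.9, 37.8], 0.74)]
jar [([168.3, 256.4, 23.5, 14.6], 0.71)]
lamp_base [([253.1, 207.5, 35.5, 36.0], 0.96), ([403.1, 175.8, 17.2, 59.8], 0.33)]
side [[440.68259939823514, 0.0, 278.5944269685637], [0.0, 440.68259939823514, 204.63645587750906], [0.0, 0.0, 1.0]] 0.024075089875701894 [0.0521, -0.5298, 0.8538] [[0.7301, -0.4923, 0.4739], [-0.6832, -0.5367, 0.4951], [0.0106, -0.6853, -0.7282]]
collar_m [([309.3, 259.9, 25.8, 27.7], 0.7), ([344.0, 292.9, 27.3, 38.6], 0.62), ([331.4, 227.1, 30.4, 29.9], 0.62)]
spigot_top [([245.8, 192.2, 45.6, 41.5], 0.89), ([308.0, 170.1, 42.2, 32.4],
[... 372 characters left out ...]
3519591e+00,
       -2.21807223e-05,  1.57075970e+00]), 'joint_velocities': array([ 0.00015767, -0.00090492, -0.00118831, -0.00188664,  0.00047685,
        0.0022181 ]), 'tau': array([ 1.54077156e-04, -3.72155178e+01,  2.52675802e+01,  8.65354450e-04,
       -2.05036126e-04, -5.02328525e-07]), 'tcp_pos': array([0.21876307, 0.44960318, 0.23131652]), 'orientation': array([[ 2.87099026e-05,  4.37480839e-01,  8.99227732e-01],
       [ 8.30958581e-06,  8.99227732e-01, -4.37480840e-01],
       [-1.00000000e+00,  2.00322423e-05,  2.21814560e-05]]), 'contact_force': array([-0.24901234, -0.26252289, -0.11240217]), 'moment': array([-0.01363088,  0.01712876, -0.01781278]), 'opening': 1.000755322782583}
```

Run:
```python
import cv2
a=cv2.imread("pics/top1.png")[120:310,120:440]; b=cv2.imread("pics/side1.png")[90:330,100:400]
cv2.imwrite("pics/top1z.png",cv2.resize(a,None,fx=2.5,fy=2.5,interpolation=3)); cv2.imwrite("pics/side1z.png",cv2.resize(b,None,fx=2.5,fy=2.5,interpolation=3))
```

```text
(no output)
```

View pics/top1z.png

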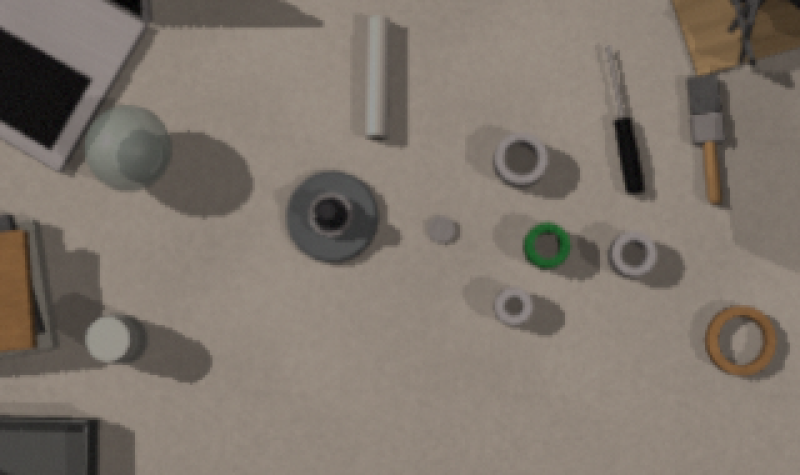

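View pics/side1z.png

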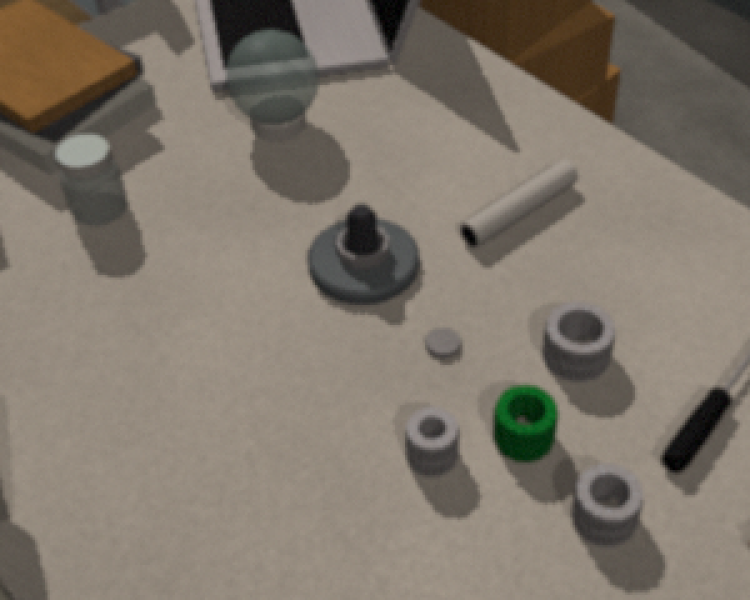

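The top view shows the collars at zoomed pixels: large (521,160), medium (633,255), small (514,307) and green (547,245). The spigot is at (330,212). The medium collar, at raw (373,222), is the target. Next I'll take wrist views for precision.

```bash
cat > h.py <<'E'
from rig import robot, vision, nets
import cv2, numpy as np
def rot(yaw): # tool down, jaw (y) axis at yaw
    y=np.array([np.cos(yaw),np.sin(yaw),0]); x=np.array([0,0,-1.]); return np.c_[x,y,np.cross(x,y)]
def cap(name):
    s=robot.observe(); d=vision.capture(name)
    if name=="wrist":
        T=np.eye(4); T[:3,:3]=s["orientation"]; T[:3,3]=s["tcp_pos"]; T=T@np.asarray(d["hand_eye"])
        d["rotation"]=T[:3,:3]; d["xyz"]=T[:3,3]
    return d
def ray(d,uv):
    K=np.asarray(d["intrinsics"]); p=cv2.undistortPoints(np.array([[uv]],float),K,np.array([d["k1"],0,0,0.]))[0,0]
    return np.asarray(d["rotation"])@np.r_[p,1]
def onplane(d,uv,z):
    r=ray(d,uv); o=np.asarray(d["xyz"]); return o+r*(z-o[2])/r[2]
def proj(d,P):
    p=np.asarray(d["rotation"]).T@(np.asarray(P,float)-d["xyz"])
    return cv2.projectPoints(p.reshape(1,1,3),np.zeros(3),np.zeros(3),np.asarray(d["intrinsics"]),np.array([d["k1"],0,0,0.]))[0].ravel()
E
python3 - <<'E'
from h import *
d=cap("top")
for n,z,zz in (("m",(633,255),.045),("green",(547,245),.045),("l",(521,160),.045),("s",(514,307),.045),("spig",(330,212),.08),("base",(333,217),.018),("disc",(442,230),.008),("globe",(128,148),.1),("tube",(376,75),.03)):
    print(n,np.round(onplane(d,(z[0]/2.5+120-.3,z[1]/2.5+120-.3),zz),3))
m=onplane(d,(372.9,221.7),.045)
g=onplane(d,(338.5,217.7),.045)
yaw=np.arctan2(g[1]-m[1],g[0]-m[0])+np.pi/2
d=cap("wrist"); print(np.round(d["hand_eye"],4).tolist(),d["intrinsics"][0],d["k1"])
sg=onplane(d,(0,0),0)
for yw in (yaw,yaw-np.pi):
    for p in ((m[0],m[1],.2),):
        print(yw,robot.inverse_kinematics(p,rot(yw)))
E
```

```text
m [ 0.517 -0.247  0.045]
green [ 0.529 -0.138  0.045]
l [ 0.638 -0.105  0.045]
s [ 0.451 -0.097  0.045]
spig [0.565 0.134 0.08 ]
base [0.566 0.135 0.018]
disc [ 0.551 -0.005  0.008]
globe [0.641 0.386 0.1  ]
tube [0.75  0.082 0.03 ]
[[-0.0001, -0.2589, 0.9659, -0.1423], [1.0, -0.0016, -0.0003, -0.0002], [0.0016, 0.9659, 0.2589, -0.0656], [0.0, 0.0, 0.0, 1.0]] [303.08192675   0.         282.42658054] -0.012135027304320667
3.0326608688648884 [-0.44625697  0.40069304  0.14821723  1.31832051  0.         -1.90812151]
-0.10893178472490472 [-0.44625697  0.40069304  0.14821723  1.31832051  0.          1.23347114]
```

Run:
```python
from h import *
for n,p,th in (("spigot",(.565,.134,.22),"spigot_top"),("coll",(.517,-.247,.2),"collar_m")):
    robot.reach(p,rot(-.109)); robot.hold(.3)
    d=cap("wrist"); cv2.imwrite(f"pics/w_{n}.png",d["color"][:,:,::-1]); np.save(f"{n}.npy",d,allow_pickle=True)
    for k in (th,"lamp_base") if n=="spigot" else (th,):
        print(k,[(np.round(r["rect"],1).tolist(),round(r["score"],2)) for r in nets.recognise(k,"wrist")])
    print("expect",proj(d,(p[0],p[1],.08 if n=="spigot" else .045)))
a=cv2.imread("pics/w_spigot.png");b=cv2.imread("pics/w_coll.png")
cv2.imwrite("pics/w_both.png",np.vstack([a[60:360],b[60:360]]))
print(robot.observe()["t"])
```

```text
spigot_top [([282.6, 179.2, 103.1, 101.9], 0.92), ([446.4, 214.0, 144.7, 38.0], 0.44)]
lamp_base [([284.3, 181.5, 101.4, 99.4], 0.63)]
expect [283.13902935 198.49864689]
collar_m [([283.6, 194.6, 63.3, 65.6], 0.87), ([282.3, 81.5, 62.8, 62.1], 0.84)]
expect [282.4836112  195.21687549]
4.8917
```

View pics/w_both.png

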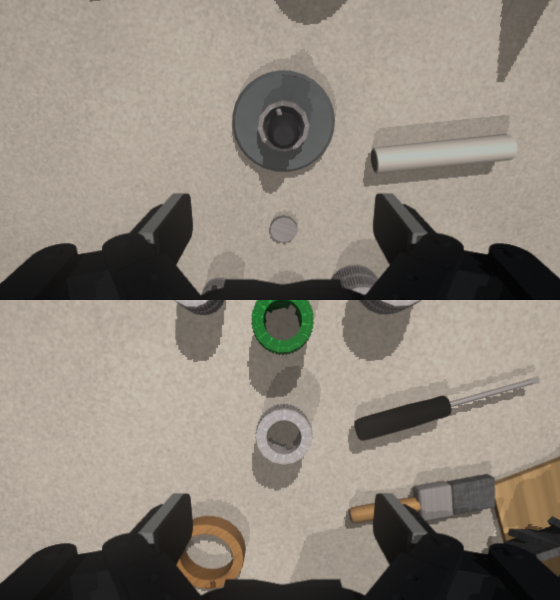

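```bash
cat > fit.py <<'E'
from h import *
from scipy.optimize import least_squares
def circ(d,c,z,r,n=72):
    return np.array([proj(d,(c[0]+r*np.cos(t),c[1]+r*np.sin(t),z)) for t in np.linspace(0,2*np.pi,n,endpoint=False)])
def edgefit(d,c,z,r,sgn,ch=None,w=.006):
    """fit circle centre/radius at height z: radial max of sgn*(outside-inside brightness)"""
    g=cv2.GaussianBlur(d["color"].astype(np.float32).mean(2),(0,0),.8)
    for it in range(3):
        pts=[]
        for t in np.linspace(0,2*np.pi,90,endpoint=False):
            rr=np.linspace(r-w,r+w,41); P=np.array([proj(d,(c[0]+q*np.cos(t),c[1]+q*np.sin(t),z)) for q in rr])
            v=cv2.remap(g,P[:,:1].astype(np.float32),P[:,1:].astype(np.float32),1).ravel()
            gr=sgn*np.gradient(v); k=gr.argmax()
            if gr[k]>1: pts.append(np.r_[c]+rr[k]*np.array([np.cos(t),np.sin(t)]))
        pts=np.array(pts)
        s=least_squares(lambda x:np.hypot(*(pts-x[:2]).T)-x[2],[*c,r],loss="soft_l1",f_scale=.0007)
        c=s.x[:2]
    return s.x,len(pts),np.median(abs(s.fun))
E
python3 - <<'E'
from fit import *
S=np.load("spigot.npy",allow_pickle=True).item();C=np.load("coll.npy",allow_pickle=True).item()
c0=onplane(S,(284,181.5),.018)[:2]
b=edgefit(S,c0,.018,.06,1); print("base",b)
t=edgefit(S,b[0][:2],.08,.010,1,w=.004); print("top",t)
m0=onplane(C,(283.6,194.6),.0225)[:2]
o=edgefit(C,m0,.045,.0285,-1,w=.005); i=edgefit(C,m0,.045,.0175,1,w=.005); print("out",o,"in",i)
def ov(d,cs,ctr,f):
    im=cv2.resize(d["color"][:,:,::-1],None,fx=6,fy=6,interpolation=3)
    for c,z,r in cs: cv2.polylines(im,[((circ(d,c,z,r)+.5)*6).astype(int)],True,(0,0,255),1)
    u=((np.array(ctr))*6).astype(int); return im[u[1]-290:u[1]+290,u[0]-195:u[0]+195]
cv2.imwrite("pics/ov.png",np.hstack([ov(S,[(b[0][:2],.018,.06),(t[0][:2],.08,.01)],(284,184),6),ov(C,[(o[0][:2],.045,.0285),(i[0][:2],.045,.0175)],(284,194),6)]))
E
```

```text
base (array([0.56468489, 0.13585126, 0.06053005]), 90, np.float64(0.0010415124731194096))
top (array([0.56538193, 0.13866601, 0.01402632]), 42, np.float64(3.330171239434958e-05))
out (array([ 0.5178687 , -0.24893031,  0.02800638]), 75, np.float64(0.00025537060993720967)) in (array([ 0.51781294, -0.24889484,  0.0174625 ]), 90, np.float64(0.00020140096646216986))
```

View pics/ov.png

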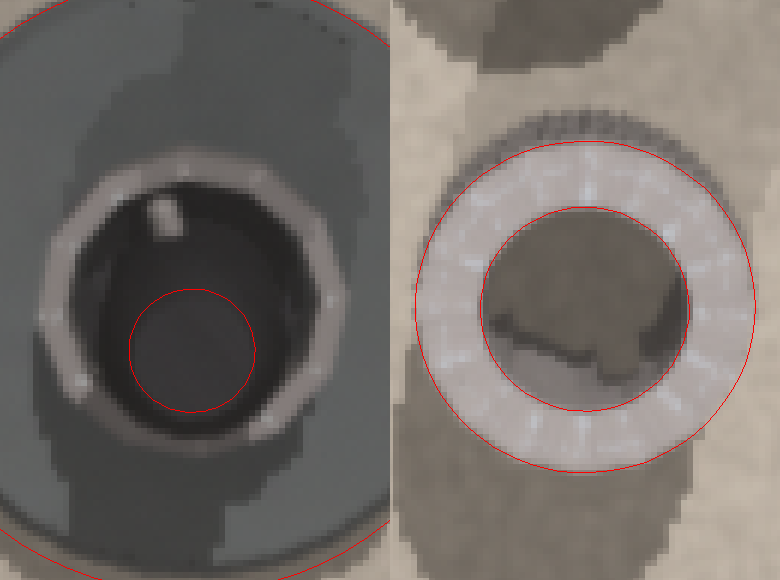

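The collar fit is good, with radii of 28.0 and 17.5 mm, so it is the medium one. I'll refine the spigot axis from the ring, then grasp and lift.

Run:
```python
from fit import *
S=np.load("spigot.npy",allow_pickle=True).item()
c=np.array([.5647,.1359])
print("ring out",edgefit(S,c,.036,.0275,-1,w=.004)); print("ring in",edgefit(S,c,.036,.0225,1,w=.004)); 
y=-.109; m=[.5178,-.2489]
robot.servo_line([*m,.06],rot(y),speed=.15)
f=robot.servo_line([*m,.004],speed=.1,max_force=15); print("stop",f)
robot.close_gripper(60); o=robot.observe(); print(o["opening"],o["tcp_pos"])
robot.servo_line([*m,.135],speed=.15); robot.hold(.2)
o=robot.observe(); print(o["opening"],o["tcp_pos"],o["contact_force"],o["t"])
d=cap("wrist"); np.save("held.npy",d,allow_pickle=True); 
d2=cap("side"); cv2.imwrite("pics/held.png",np.hstack([d["color"],d2["color"]])[60:,:,::-1][:, :, :])
im=np.hstack([d["color"][100:400,150:430],d2["color"][120:420,230:480]])[:,:,::-1]; cv2.imwrite("pics/held.png",im)
```

```text
ring out (array([0.56539409, 0.13727027, 0.027875  ]), 85, np.float64(0.0002282336883733041))
ring in (array([0.5654637 , 0.13681795, 0.02291271]), 90, np.float64(0.0004150402647670661))
stop False
0.6500140521827895 [ 0.51873369 -0.24936436  0.00528677]
0.6493622882149909 [ 0.51715419 -0.24858319  0.13381842] [ 0.56840673 -0.5826514  -1.90319934] 8.2917
```

View pics/held.png

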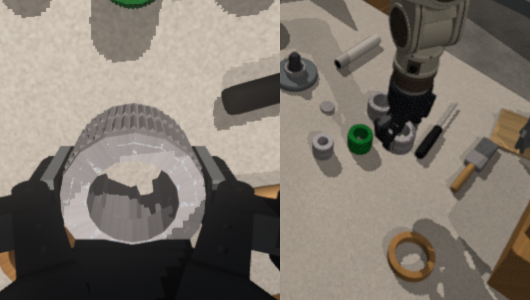

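The collar is held level at opening 0.65. Next I'll carry it over the spigot and lower it with a force stop.

Run:
```python
from fit import *
c=[.5654,.137]; y=-.109
robot.servo_line([*c,.135],speed=.2); robot.hold(.3)
d=cap("wrist"); cv2.imwrite("pics/above.png",d["color"][100:400,130:430,::-1].repeat(2,0).repeat(2,1))
f0=robot.observe(); print(f0["tcp_pos"],f0["contact_force"])
f=robot.servo_line([*c,.045],speed=.05,max_force=8)
o=robot.observe(); print(f,o["tcp_pos"],o["contact_force"]-f0["contact_force"],o["moment"],o["opening"],o["t"])
print(np.round(robot.observe()["joints"],2))
```

```text
[0.56543282 0.13672822 0.13502579] [ 0.41272386 -0.01653207 -1.77175266]
False [0.56585539 0.1371143  0.04530987] [1.79862316 1.25012378 0.60251044] [ 0.04818789 -0.40532816 -0.04751535] 0.6516166446440349 12.7833
[ 0.24  0.54 -0.06  0.97  0.    1.92]
```

View pics/above.png

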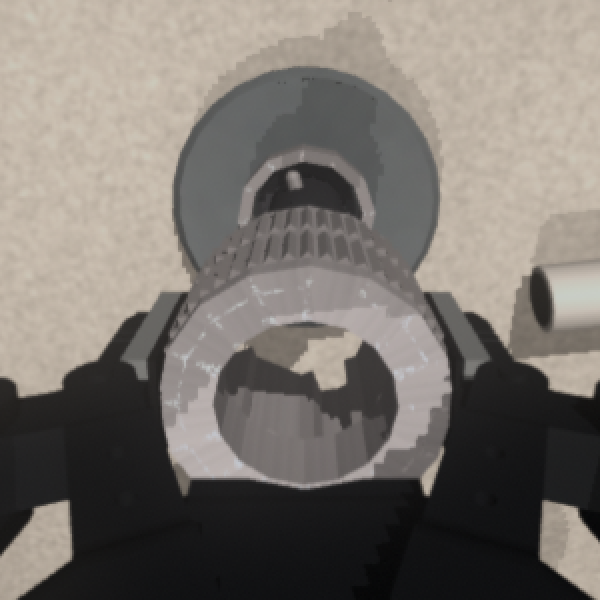

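It is already below pin level (underside about 40 mm) with almost no force, so it is probably keyed at once. I'll keep pushing in steps and watch the spring force.

Run:
```python
from fit import *
c=[.5654,.137]
def st(f=None): o=robot.observe(); print(f,np.round(o["tcp_pos"],4),np.round(o["contact_force"],1),np.round(o["moment"],2),round(o["opening"],3),round(o["t"],1))
for z in (.042,.040,.038,.036,.034,.032):
    f=robot.servo_line([*c,z],speed=.02,max_force=20); st(f)
    if f: break
d=cap("wrist"); e=cap("side"); np.save("w3.npy",d,allow_pickle=True)
u=proj(e,(.565,.137,.05)).astype(int); print(u)
s=cv2.resize(e["color"][u[1]-40:u[1]+40,u[0]-40:u[0]+40],(400,400),interpolation=3)
w=cv2.resize(d["color"][190:350,200:360],(400,400),interpolation=3)
cv2.imwrite("pics/low.png",np.hstack([w,s])[:,:,::-1])
```

```text
False [0.5657 0.1371 0.0418] [ 3.5  1.5 -3. ] [ 0.14 -0.67 -0.08] 0.647 13.1
False [0.5659 0.1371 0.0405] [2.9 1.3 2.3] [ 0.09 -0.45 -0.02] 0.647 13.3
False [0.5659 0.1371 0.0384] [1.4 1.5 2.7] [ 0.12 -0.58 -0.05] 0.649 13.6
False [0.5659 0.1371 0.0363] [2.7 0.8 5. ] [ 0.14 -0.58 -0.01] 0.655 13.8
False [0.5659 0.1371 0.0344] [2.4 2.1 4.8] [ 0.12 -0.59 -0.05] 0.652 14.1
False [0.5659 0.1371 0.0325] [3.3 0.4 6.2] [ 0.13 -0.54 -0.08] 0.646 14.3
[244 181]
```

View pics/low.png

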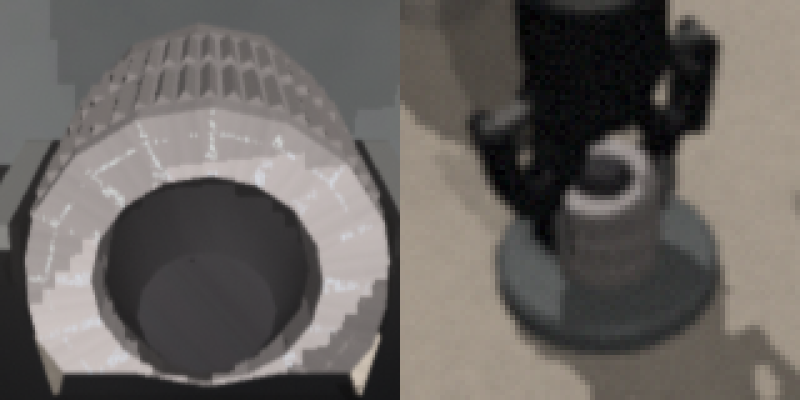

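The force rises from the -1.8 N baseline to 6.2 N over about 8.5 mm, which matches the spring law, so the collar is keyed and nearly home. I'll press onto the shoulder.

Run:
```python
from fit import *
c=[.5654,.137]
def st(f=None): o=robot.observe(); print(f,np.round(o["tcp_pos"],4),np.round(o["contact_force"],1),np.round(o["moment"],2),round(o["opening"],3),round(o["t"],1))
robot.close_gripper(90); st()
for z in np.arange(.0315,.0245,-.001):
    f=robot.servo_line([*c,z],speed=.01); robot.hold(.15); st(f)
    if robot.observe()["contact_force"][2]>18: break
robot.hold(.5); st()
d=cap("wrist"); a=np.load("w3.npy",allow_pickle=True).item()
np.save("w4.npy",d,allow_pickle=True)
```

```text
None [0.5659 0.1371 0.0326] [2.1 1.1 6.6] [ 0.08 -0.44  0.05] 0.647 14.7
False [0.5659 0.1371 0.0322] [2.1 0.8 6.2] [ 0.04 -0.42 -0.06] 0.644 15.1
False [0.5659 0.1371 0.0314] [1.5 0.3 8.2] [ 0.09 -0.28 -0.03] 0.645 15.4
False [0.5659 0.1371 0.0314] [-0.2 -0.2 12.8] [-0.02  0.16 -0.03] 0.644 15.8
False [0.5659 0.1372 0.0314] [-1.6 -1.  19. ] [-0.14  0.63 -0.  ] 0.645 16.2
None [0.5659 0.1372 0.0314] [-2.3  0.1 19.4] [-0.13  0.63 -0.1 ] 0.649 16.8
```

The hard stop is at TCP z 0.0314, exactly the predicted home height (0.026 + 0.0053 grasp offset), with spring and shoulder force. I'm handing in.

```bash
python3 -c "
from h import *
robot.sign_off(); o=robot.observe(); print(o['tcp_pos'],o['contact_force'],o['t'])"
```

```text
the job is handed in; nothing more can be done
the job is handed in; nothing more can be done
```

I put the 56 mm collar over the spigot, keyed and pushed fully home on its shoulder. I handed it in at about 17 s with the fingers still gripping it. No verdict was reported.

- **Choosing the collar:** the wrist camera measured it at about 28.0 mm outside radius and 17.5 mm bore radius, which matches the right-size collar. I left the green look-alike and the other two collars alone.
- **Keying:** the collar went straight past the pin on the first descent, so it needed no turning. It never stopped at the 51 mm "resting on the pin" height.
- **Pushed home:** the upward force rose by about 8 N over the spring's travel, in line with the spring ring. The collar then hit a hard stop at 31.4 mm TCP height, against 31.3 mm predicted for home. That also means it did not slip in the grip.
- **Final hold:** the gripper was commanded to 90 N, with a push of about 20 N, and the reading was steady over the last half second.

No check failed. I did not take a final picture to confirm the bystanders were unmoved. All travel was above their height, and no unexpected contact showed in the force readings I took.

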